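# Raise the light shield and key in the scan

## Robot

A 6-joint arm with a two-finger parallel gripper is mounted at the origin on the work surface. World frame = base frame: x ahead of the robot, y to its left, z up, the work surface at z = 0. Lengths are in mm, angles in rad, forces in N, time in s.
With the tool pointing down it reaches from about 325 to 900 mm from the base axis. Payload 3.5 kg.
Tool frame: the origin (TCP) lies at the very end of the fingers, on their centre line; the grasp point (between the pads) lies 19 mm behind it (env.grasp_offset is the distance from the TCP to the grasp point, in mm); z points along the fingers, y is the line along which they close (so a half turn about z gives the same grasp; the last joint's range is limited). The gripper opens to 85 mm and grips with 20 to 120 N. Pads are 22 mm wide; open, the fingers measure 114 mm over their backs; the gripper's body (76 mm by 85 mm) begins 54 mm behind the grasp point. The pads swing forward as they close: fully open they stand 13 mm farther back than shut.
Start: joints at [-1.204, 0.276, -0.026, 1.268, 0, 1.467], TCP at [282.931, -557.29, 231.313] pointing down, gripper open.
Joint ranges: [-3.12, 3.12], [-0.85, 1.88], [-1.08, 1.24], [-1.95, 2.15], [-1.57, 1.53], [-3.14, 3.14]. Speed limits (rad/s): [2.57, 2.57, 3.14, 3.14, 3.14, 3.14].

## Interface

Orientations are given as [roll, pitch, yaw] about the fixed x, y, z axes, in that order (R = Rz(yaw) Ry(pitch) Rx(roll)).
In Python, from bench import env gives the robot as it stands.
- The arm moves only by the tool send_rows, never from a script. Its arguments are lists of equal length, an entry for each row: "gripper": the finger opening in m, from 0 to 0.0854; "dp": the shift along the tool's x, y, z in m, a list of three; "yaw": the turn about the tool's z in rad. A call has 1 to 20 rows; each row shifts and turns the commanded pose from where the row before left it, along the tool's axes as they then stand; what a row does not reach is not made up. A row lasts 1/8 s, in which the tool goes at most 62.5 mm and 10.7 degrees, less where a joint would pass 70% of its speed; a pose out of reach is approached as far as the arm can. A call with a gripper value outside its range is refused whole. The fingers move at their own pace and stop on an object; "newtons" is the grip in N (left out, the last holds). Time passes only in rows, so rows that do not move let the fingers close. It gives the time, the measured TCP pose, the force, the opening and the grip force at its end, in the units of the state.
- env.get_obs(): the state, without advancing time (a new reading comes with each control period).
- env.camera(name): name is "side" or "top" or "wrist"; returns the picture (420x560x3 uint8, red, green, blue); there is no depth.
- env.calibration(name): a dict with "fov_y" (degrees; the focal length in pixels is half the picture's height over the tangent of half this angle, whatever the lens; pixels are square), "cx", "cy" (the principal point, pixels), "rvec" (rotation vector, rad) and "tvec" (3), from world to camera coordinates, as OpenCV has them. Camera axes: x right, y down, z forward; pixel columns grow to the right and rows downward; lengths in mm; the calibration is good to about 2 mm. A picture is of the moment at which its call begins: read the wrist's pose just before it. calibration takes no time and is no camera call; for the wrist camera it gives the pose at the moment of the call.
- env.sign_off(): hands the job in; it is judged then, once.
Trained networks look in the newest picture that a camera, given by its name, has taken for a name from the list of things; names that differ only in an ending like _2 or _b are one class to them, and where a whole thing is asked for, a point or a joint stands for the part that bears it (a point fixed in the world has none). Each returns a list of dicts, best first, with "confidence" (0 to 1); they miss things now and then, are a little off and sometimes report something else, mostly with a low value. They report only what shows in the picture. A call takes as long as a camera call. They do not tell look-alikes from the thing itself.
- env.cut_out(camera, thing): "mask" (420x560 bool, what is visible of it) and "bbox" ([left, top, right, bottom] in pixels, round what is visible of it).
The state is a dict: "time": time; "joint_pos": joint angles; "qvel": joint speeds; "joint_torque": joint torques, N m; "tcp_pos": TCP position; "ee_rot": TCP orientation; "ft_force": force on the tool from outside, world axes, zero at the start; "wrist_torque": the same for the moment, N m; "opening": opening from 0.0 (shut) to 1.0 (fully open); "finger_force": force on a finger pad.
Only numpy, scipy, OpenCV 4.12 (cv2) and the standard library are available. Lean on these libraries where they do the work, as an engineer would, in place of code of your own. Each camera call takes 0.05 s, during which the arm holds its last target. There are 200 camera calls.

## Task

Get the dish ready for scanning: fold the three hinged black panels up until all stand fully upright around it. Then, on the console, press the yellow key, then the blue key, then the green key, one at a time, each fully down and released; no key may be pressed before all the panels are up. Do not press the red key, and leave the dish and the other things on the bench where they are.

Things in the scene. Friction and masses are not known exactly. Their poses are not given: they have to be found in the camera images.
- stage: White stage 130 x 130 mm, 30 mm high, fixed, left or right of the console. Origin: centre of its underside; x away from the robot (turned up to 0.2 rad), y left, z up. A fixed black wall, 80 mm high, stands on its near (-x) edge. Black panels with orange free edges, leaning outward, are hinged along its left, right and far top edges: each hinge line 65 mm from its centre, 30 mm above the bench.
- console: Grey and white console 250 mm wide, fixed, facing the robot (x away from it, turned up to 0.2 rad; y left). Origin: on the bench, 10 mm behind its front edge. Its face slopes up 35 degrees from 25 mm high in front to 95 mm at 90 mm behind the origin, where a display housing 178 mm high begins; a shade at its top juts 24 mm forward, nearly over the keys: press them with a tilted tool.
- panel_left (a joint): Angle of the left (+y) panel: 0 level outward, 1.57 upright, against a stop; starts at 0.6 to 0.95. Stiff hinge (0.06 N m friction): it stays where left; 2 to 4 N pushed inward against its outer side raises it. Panel: 120 mm along the hinge, 80 mm from hinge to free edge, 4 mm thick (all on its inner side: the outer face passes through the hinge line).
- panel_left_edge (a point): Middle of the free edge of the left (+y) panel, on its outer (under) face, 80 mm from the hinge.
- panel_right (a joint): Angle of the right (-y) panel: 0 level outward, 1.57 upright, against a stop; starts at 0.6 to 0.95. Stiff hinge (0.06 N m friction): it stays where left; 2 to 4 N pushed inward against its outer side raises it. Panel: 120 mm along the hinge, 80 mm from hinge to free edge, 4 mm thick (all on its inner side: the outer face passes through the hinge line).
- panel_right_edge (a point): Middle of the free edge of the right (-y) panel, on its outer (under) face, 80 mm from the hinge.
- panel_far (a joint): Angle of the far (+x) panel: 0 level outward, 1.57 upright, against a stop; starts at 0.6 to 0.95. Stiff hinge (0.06 N m friction): it stays where left; 2 to 4 N pushed inward against its outer side raises it. Panel: 120 mm along the hinge, 80 mm from hinge to free edge, 4 mm thick (all on its inner side: the outer face passes through the hinge line).
- panel_far_edge (a point): Middle of the free edge of the far (+x) panel, on its outer (under) face, 80 mm from the hinge.
- key_yellow (a joint): Travel of the yellow key: 0 released, 0.007 m fully down. It is sprung: moves from 1.5 N, fully down at 5 N, returns by itself.
- key_yellow_top (a point): Centre of the top face of the yellow key, a yellow disc of 36 mm diameter standing 11 mm out of a round black collar of 52 mm. Its z axis points out of the key (35 degrees from vertical, towards the robot), y left along the row; pressed along -z. Four keys stand 54 mm apart in one row, colours in any order.
- key_blue (a joint): Travel of the blue key: 0 released, 0.007 m fully down. It is sprung: moves from 1.5 N, fully down at 5 N, returns by itself.
- key_blue_top (a point): Centre of the top face of the blue key, a blue disc of 36 mm diameter standing 11 mm out of a round black collar of 52 mm. Its z axis points out of the key (35 degrees from vertical, towards the robot), y left along the row; pressed along -z. Four keys stand 54 mm apart in one row, colours in any order.
- key_green (a joint): Travel of the green key: 0 released, 0.007 m fully down. It is sprung: moves from 1.5 N, fully down at 5 N, returns by itself.
- key_green_top (a point): Centre of the top face of the green key, a green disc of 36 mm diameter standing 11 mm out of a round black collar of 52 mm. Its z axis points out of the key (35 degrees from vertical, towards the robot), y left along the row; pressed along -z. Four keys stand 54 mm apart in one row, colours in any order.
- key_red (a joint): Travel of the red key: 0 released, 0.007 m fully down. It is sprung: moves from 1.5 N, fully down at 5 N, returns by itself.
- key_red_top (a point): Centre of the top face of the red key, a red disc of 36 mm diameter standing 11 mm out of a round black collar of 52 mm. Its z axis points out of the key (35 degrees from vertical, towards the robot), y left along the row; pressed along -z. Four keys stand 54 mm apart in one row, colours in any order.
- dish: Flat round glass dish with a green filling, 76 mm across and 13 mm high, loose on the middle of the stage. Origin: centre of its underside. To be left in place.
- tip_box: Green box with a yellow lid, 122 x 82 mm, 62 mm high, loose on the bench. Origin: centre of its underside. Bystander, to be left in place.
- mouse: Black computer mouse, 105 x 62 mm, 32 mm high, loose on the bench. Origin: centre of its underside. Bystander, to be left in place.
- tube_rack: Blue rack of capped tubes, 75 x 130 mm, 83 mm high, loose on the bench. Origin: centre of its underside. Bystander, to be left in place.
- jar: Amber jar with a white cap, 64 mm across, 110 mm high, loose on the bench. Origin: centre of its underside. Bystander, to be left in place.
- timer: White bench timer with three grey dots, 70 x 90 mm, 26 mm high, loose on the bench. Origin: centre of its underside. Bystander, to be left in place.
Mind the look-alikes: they are no part of the job. What is meant by the dish is not grey, and is the smaller of those in its own colour.

How it is judged (in metres and radians):
On the way, in this order (a step that is already met when the one before it is completed fails the run):
1. all three panels stand upright (value of joint each of panel_left, panel_right, panel_far above 1.4 rad), for 0.2 s.
2. the yellow key is pressed down, alone (value of joint key_yellow above 0.005 m and value of joint each of key_blue, key_green, key_red below 0.003 m), for 0.05 s.
3. the blue key is pressed down, alone (value of joint key_blue above 0.005 m and value of joint each of key_yellow, key_green, key_red below 0.003 m), for 0.05 s.
4. the green key is pressed down, alone (value of joint key_green above 0.005 m and value of joint each of key_yellow, key_blue, key_red below 0.003 m), for 0.05 s.
At the end, for the whole second after the job is handed in: All three panels are raised to more than 1.40 rad (within 10 degrees of upright), all four keys are released (less than 2 mm down), the dish is at rest within 15 mm and the other loose things within 30 mm of where they started (all of step 1 and value of joint each of key_yellow, key_blue, key_green, key_red below 0.002 m and distance of each of tip_box, mouse, tube_rack, jar, timer from where it was at the start of the episode below 0.03 m and distance of dish from where it was at the start of the episode below 0.015 m and linear speed of dish below 0.02 m/s); the robot touches nothing.
It fails at once if the red key is pressed more than 3 mm (value of joint key_red above 0.003 m).
It fails at once if a key is pressed more than 3 mm while a panel is not upright (below 1.40 rad) (value of joint any of key_yellow, key_blue, key_green, key_red above 0.003 m and not (value of joint each of panel_left, panel_right, panel_far above 1.4 rad)).
It fails at once if two keys are down (more than 3 mm) at once (value of joint each of key_yellow, key_blue above 0.003 m or value of joint each of key_yellow, key_green above 0.003 m or value of joint each of key_yellow, key_red above 0.003 m or value of joint each of key_blue, key_green above 0.003 m or value of joint each of key_blue, key_red above 0.003 m or value of joint each of key_green, key_red above 0.003 m).
It fails at once if the dish is moved more than 15 mm, or another loose thing more than 30 mm (not (distance of each of tip_box, mouse, tube_rack, jar, timer from where it was at the start of the episode below 0.03 m and distance of dish from where it was at the start of the episode below 0.015 m)).
It also fails if it takes over 72 s, if anything falls off the work surface, if the arm or the gripper's body presses on something with over 40 N, if the wrist force passes 120 N, or if a joint passes its speed limit or range.

## Working session

There is one attempt and no reset: what is moved stays moved. The work goes in short steps, Python scripts to look and compute and a tool call to move; the robot and the scene stay as the last step left them, time stands still between calls to the robot, and variables do not carry over. Pictures are saved under pics/ and viewed, at most 10 in all, crops included, and the job is handed in when it is done.

Besides the shell and the picture viewer there is one more tool, called after "Call:" as name([rows], argument=value, ...), one row to a line, values as JSON. send_rows: Moves the arm, as the interface text tells. Its arguments: {"type":"object","properties":{"gripper":{"type":"array"},"dp":{"type":"array"},"yaw":{"type":"array"},"newtons":{"type":"number"}},"required":["gripper","dp","yaw"]}

```bash
mkdir -p pics; ls; cat > h.py <<'E'
import numpy as np, cv2
from bench import env
def cal(n):
    c=env.calibration(n); f=210/np.tan(np.radians(c["fov_y"])/2)
    K=np.array([[f,0,c["cx"]],[0,f,c["cy"]],[0,0,1]]); return K,np.array(c["rvec"],float),np.array(c["tvec"],float)
def proj(n,P):
    K,r,t=cal(n); return cv2.projectPoints(np.array(P,float).reshape(-1,1,3),r,t,K,None)[0].reshape(-1,2)
def ray(n,uv):
    K,r,t=cal(n); R=cv2.Rodrigues(r)[0]; c=-R.T@t
    d=R.T@np.linalg.inv(K)@np.array([uv[0],uv[1],1.]); return c,d/np.linalg.norm(d)
def atz(n,uv,z):
    c,d=ray(n,uv); return c+d*(z-c[2])/d[2]
def save(n,f):
    im=env.camera(n); cv2.imwrite("pics/"+f,im[...,::-1]); return im
E
python3 - <<'E'
from h import *
a=save("top","top0.png");b=save("side","side0.png")
cv2.imwrite("pics/both.png",cv2.resize(np.vstack([a,b]),None,fx=.71,fy=.71)[...,::-1])
for n in("top","side"):
    print(n,cal(n))
    for t in "stage console dish tip_box mouse tube_rack jar timer key_yellow key_blue key_green key_red panel_left panel_right panel_far".split():
        for d in env.cut_out(n,t)[:3]:
            m=d["mask"];ys,xs=np.nonzero(m)
            print(n,t,round(d["confidence"],2),d["bbox"],xs.mean().round(1),ys.mean().round(1))
E
```

```text
pics
top (array([[440.57124758,   0.        , 276.02614276],
       [  0.        , 440.57124758, 208.26200039],
       [  0.        ,   0.        ,   1.        ]]), array([ 2.16944696, -2.16432243,  0.07718691]), array([  17.59761122,  553.88802347, 1539.14749756]))
top stage 0.82 [168.9, 188.5, 244.0, 247.5] 208.4 220.3
top stage 0.52 [427.4, 221.9, 458.5, 246.6] 443.2 232.7
top stage 0.19 [196.9, 190.5, 229.8, 210.3] 212.2 200.0
top console 0.63 [310.7, 181.1, 397.4, 243.4] 353.7 210.5
top console 0.34 [368.4, 218.8, 380.2, 225.0] 374.2 222.3
top dish 0.86 [230.1, 261.6, 252.0, 282.8] 239.4 272.6
top dish 0.73 [192.3, 253.6, 218.1, 284.7] 204.0 269.7
top dish 0.7 [170.6, 205.4, 195.3, 241.7] 183.4 223.5
top tip_box 0.68 [281.6, 148.2, 303.9, 186.5] 293.9 165.1
top mouse 0.86 [267.2, 237.4, 296.4, 269.1] 282.1 253.3
top mouse 0.56 [195.3, 191.7, 230.1, 210.3] 212.5 200.2
top mouse 0.32 [169.6, 189.8, 245.2, 246.7] 208.2 220.4
top tube_rack 0.64 [227.0, 133.0, 269.0, 159.9] 249.3 148.3
top tube_rack 0.38 [339.1, 212.4, 346.5, 222.5] 343.0 217.6
top tube_rack 0.28 [169.6, 206.4, 194.4
[... 1698 characters left out ...]
.26 [275.8, 279.6, 288.3, 293.2] 282.0 284.8
side mouse 0.61 [206.2, 220.7, 247.6, 248.3] 225.9 235.4
side tube_rack 0.76 [321.9, 160.5, 356.8, 209.1] 337.1 185.0
side jar 0.56 [276.8, 389.3, 311.0, 420.0] 292.3 407.0
side timer 0.57 [272.8, 245.0, 288.0, 255.7] 279.9 251.1
side key_blue 0.64 [270.2, 244.1, 286.8, 257.2] 279.3 251.0
side key_green 0.59 [277.3, 298.5, 289.5, 312.2] 283.5 304.7
side key_red 0.35 [311.8, 207.0, 360.3, 241.5] 336.1 223.0
side panel_left 0.63 [221.9, 138.2, 259.1, 161.1] 241.9 149.0
side panel_right 0.8 [226.2, 175.5, 266.5, 190.2] 245.2 182.7
side panel_far 0.75 [259.7, 216.6, 333.3, 341.2] 295.2 283.8
side panel_far 0.41 [309.0, 207.5, 357.5, 243.1] 336.1 223.1
```

View pics/top0.png

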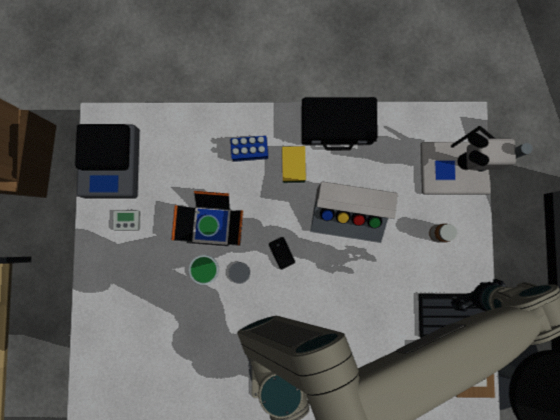

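View pics/side0.png

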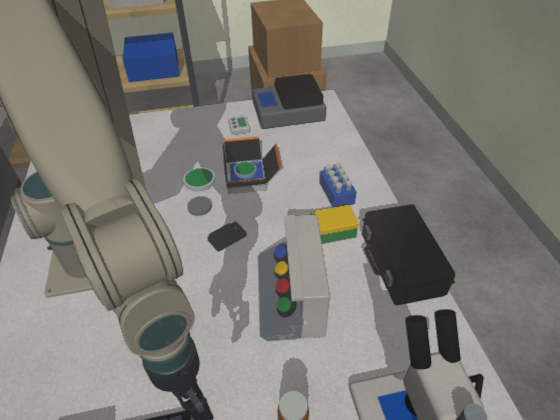

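The top view shows blue/yellow/red/green keys at (327,215), (343,217), (358,220), (375,222). The stage is at about (209,226). There are three dish candidates: the large green dish (204,270), the grey one (239,272), and the small green one on the stage (209,226), which is the real dish. The side view shows the stage at (246,170). One close crop to check this and fit the poses.

```bash
python3 - <<'E'
from h import *
a=cv2.imread("pics/top0.png");b=cv2.imread("pics/side0.png")
c=lambda im,x,y,w,h:cv2.resize(im[y:y+h,x:x+w],(400,300),interpolation=cv2.INTER_CUBIC)
cv2.imwrite("pics/crop.png",np.vstack([np.hstack([c(a,162,180,88,66),c(b,206,125,88,66)]),np.hstack([c(a,306,175,100,75),c(b,235,215,160,120)])]))
o=env.get_obs();print(o["ee_rot"],o["tcp_pos"],o["opening"])
# key centroids by hue
hs={"blue":(105,125),"yellow":(20,32),"red":(0,6),"green":(50,80)}
rois={"top":(a,[312,205,388,232]),"side":(b,[268,240,296,315])}
for k,(lo,hi) in hs.items():
    uv={}
    for n,(im,(x0,y0,x1,y1)) in rois.items():
        H=cv2.cvtColor(im[y0:y1,x0:x1],cv2.COLOR_BGR2HSV)
        m=((H[...,0]>=lo)&(H[...,0]<=hi)&(H[...,1]>120)&(H[...,2]>60)).astype(np.uint8)
        nl,l,s,ce=cv2.connectedComponentsWithStats(m); i=1+s[1:,4].argmax()
        uv[n]=ce[i]+[x0,y0]; print(k,n,s[i],uv[n].round(1))
    (c1,d1),(c2,d2)=ray("top",uv["top"]),ray("side",uv["side"])
    st=np.linalg.lstsq(np.c_[d1,-d2],c2-c1,rcond=None)[0]
    p,q=c1+d1*st[0],c2+d2*st[1]; print(k,((p+q)/2).round(1),np.linalg.norm(p-q).round(1))
E
```

```text
[-3.14158489e+00 -1.55161126e-05  4.69813165e-01] [ 282.92613826 -557.30520995  231.30162226] 1.0013410778591028
blue top [10  6 11  9 79] [327.2 215.1]
blue side [  6   5  12  13 110] [279.9 251.3]
blue [ 524.6 -156.    87.9] 1.5
yellow top [26  8 11 10 91] [342.9 217.5]
yellow side [  7  21  13  14 145] [281.2 267.6]
yellow [ 516.4 -209.    87.8] 1.1
red top [42 11 10  9 75] [358.8 219.9]
red side [  8  39  14  14 147] [282.2 285.4]
red [ 508.  -262.6   87.6] 1.9
green top [58 14 10  9 62] [374.8 222.7]
green side [ 10  58  12  14 129] [283.6 304.3]
green [ 499.2 -316.4   88. ] 0.8
```

View pics/crop.png

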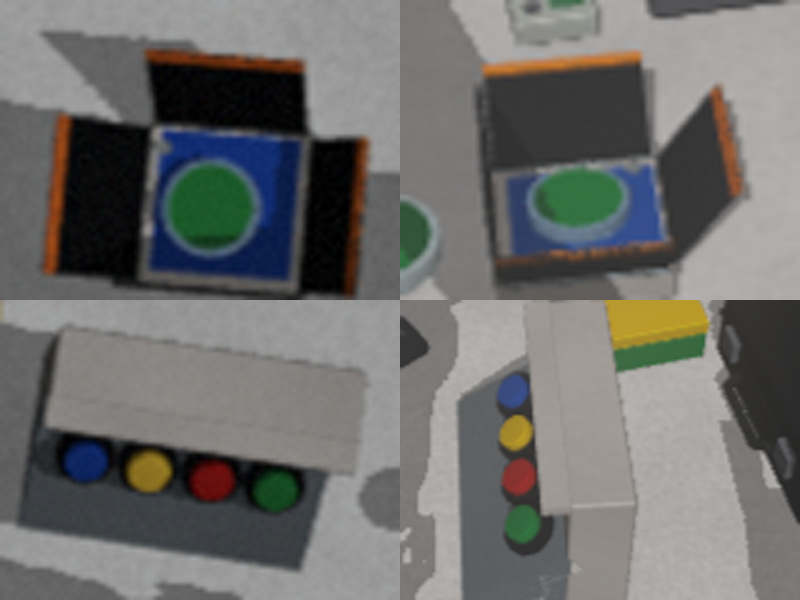

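The crop confirms it: the small green dish sits on the blue-topped stage, with orange panel edges around it, and the shade just clears the keys. Next I fit the stage pose from the orange edge corners in both views.

```bash
python3 - <<'E'
from h import *
from scipy.optimize import least_squares
s=88/400
T=np.array([[62,115],[45,273],[366,140],[355,293],[147,52],[303,62],[155,127],[310,137]])*s+[162,180]
S=np.array([[240,53],[85,66],[270,247],[97,263],[315,88],[343,195]])*s+[206,125]
def pts(p):
    x,y,w,l,r,f=p; e=lambda a:(65+80*np.cos(a),30+80*np.sin(a))
    L=e(l);R_=e(r);F=e(f)
    q=np.array([[60,L[0],L[1]],[-60,L[0],L[1]],[60,-R_[0],R_[1]],[-60,-R_[0],R_[1]],[F[0],60,F[1]],[F[0],-60,F[1]],[65,65,30],[65,-65,30]])
    c,sn=np.cos(w),np.sin(w); return q@np.array([[c,-sn,0],[sn,c,0],[0,0,1]]).T+[x,y,0]
def res(p):
    q=pts(p); return np.r_[(proj("top",q)-T).ravel(),(proj("side",q[:6])-S).ravel()]
r=least_squares(res,[480,220,-.1,.75,.75,.75],loss="soft_l1")
print(r.x.round(3));print(res(r.x).reshape(-1,2).round(1).tolist());print(pts(r.x).round(0).tolist())
print("dish",atz("top",(162+210*s,180+207*s),43).round(1))
for n,uv,z in(("timer",(127,220),26),("big",(204,270),20),("grey",(239,272),10),("jar",(443,232),110),("mouse",(282,253),30)): print(n,atz("top",uv,z).round(0))
E
```

```text
Traceback (most recent call last):
  File "h.py", line 7, in proj
    K,r,t=cal(n); return cv2.projectPoints(np.array(P,float).reshape(-1,1,3),r,t,K,None)[0].reshape(-1,2)
          ~~~^^^
  File "h.py", line 4, in cal
    c=env.calibration(n); f=210/np.tan(np.radians(c["fov_y"])/2)
ValueError: time passes only in moves, steps and waits
```

```bash
sed -i 's/^def cal(n):/import functools\n@functools.lru_cache(None)\ndef cal(n):/' h.py; cat > fit.py <<'E'
from h import *
from scipy.optimize import least_squares
s=88/400
T=np.array([[62,115],[45,273],[366,140],[355,293],[147,52],[303,62],[155,127],[310,137]])*s+[162,180]
S=np.array([[240,53],[85,66],[270,247],[97,263],[315,88],[343,195]])*s+[206,125]
def pts(p):
    x,y,w,l,r,f=p; e=lambda a:(65+80*np.cos(a),30+80*np.sin(a))
    L=e(l);R_=e(r);F=e(f)
    q=np.array([[60,L[0],L[1]],[-60,L[0],L[1]],[60,-R_[0],R_[1]],[-60,-R_[0],R_[1]],[F[0],60,F[1]],[F[0],-60,F[1]],[65,65,30],[65,-65,30]])
    c,sn=np.cos(w),np.sin(w); return q@np.array([[c,-sn,0],[sn,c,0],[0,0,1]]).T+[x,y,0]
def res(p):
    q=pts(p); return np.r_[(proj("top",q)-T).ravel(),(proj("side",q[:6])-S).ravel()]
r=least_squares(res,[480,220,-.1,.75,.75,.75],loss="soft_l1")
print(r.x.round(3));print(res(r.x).reshape(-1,2).round(1).tolist());print(pts(r.x).round(0).tolist())
print("dish",atz("top",(162+210*s,180+207*s),43).round(1))
for n,uv,z in(("timer",(127,220),26),("big",(204,270),20),("grey",(239,272),10),("jar",(443,232),110),("mouse",(282,253),30)): print(n,atz("top",uv,z).round(0))
E
python3 fit.py
```

```text
[ 4.88667e+02  2.45223e+02 -7.60000e-02  7.67000e-01  9.36000e-01
  9.15000e-01]
[[-0.2, 0.1], [-0.0, 0.3], [0.8, -0.3], [0.2, 1.4], [0.2, -0.5], [0.8, 0.0], [-0.7, -1.2], [1.6, -0.6], [-0.3, -0.4], [-1.1, -0.1], [0.4, -0.5], [-0.7, -0.2], [0.8, -0.5], [-0.6, -1.4]]
[[558.0, 363.0, 86.0], [438.0, 372.0, 86.0], [540.0, 129.0, 94.0], [420.0, 138.0, 94.0], [607.0, 296.0, 93.0], [598.0, 177.0, 93.0], [558.0, 305.0, 30.0], [549.0, 175.0, 30.0]]
dish [491.  256.3  43. ]
timer [511. 550.  26.]
big [335. 272.  20.]
grey [328. 150.  10.]
jar [ 468. -537.  110.]
mouse [396.  -3.  30.]
```

Call:
send_rows([
  [0, 0, -0.04],
  [0, 0, -0.04],
  [0, 0, 0],
  [0, 0, 0],
  [0, 0, 0],
  [0, 0, 0],
  [0.047, 0.01, 0],
  [0.047, 0.01, 0],
  [0.047, 0.01, 0],
  [0.047, 0.01, 0],
  [0.047, 0.01, 0],
  [0.047, 0.01, 0],
  [0.047, 0.01, 0],
  [0.047, 0.01, 0],
  [0.047, 0.01, 0],
  [0.047, 0.01, 0],
  [0.047, 0.01, 0],
  [0.047, 0.01, 0],
  [0.047, 0.01, 0],
  [0.047, 0.01, 0],
], gripper=[0.05, 0, 0, 0, 0, 0, 0, 0, 0, 0, 0, 0, 0, 0, 0, 0, 0, 0, 0, 0], yaw=[-0.17, -0.17, -0.17, -0.17, -0.17, -0.175, 0, 0, 0, 0, 0, 0, 0, 0, 0, 0, 0, 0, 0, 0])

```text
time: 4.1
tcp_pos: [472.8, 89.8, 311.6]
ee_rot: [3.141, 0.0, 1.495]
ft_force: [0.2, -0.4, 0.7]
opening: 0.003
finger_force: 0.0
```

Call:
send_rows([
  [0, 0, 0.048],
  [0, 0, 0.048],
  [0, 0, 0.048],
  [0, 0, 0.048],
  [0, 0, 0.048],
  [0.01, 0, 0],
  [0.01, 0, 0],
  [0.01, 0, 0],
  [0.008, 0, 0],
  [0.008, 0, 0],
  [0.008, 0, 0],
  [0.006, 0, 0],
  [0.006, 0, 0],
  [0.006, 0, 0],
  [0.004, 0, 0],
  [0, 0, 0],
], gripper=[0, 0, 0, 0, 0, 0, 0, 0, 0, 0, 0, 0, 0, 0, 0, 0], yaw=[0, 0, 0, 0, 0, 0, 0, 0, 0, 0, 0, 0, 0, 0, 0, 0])

```text
time: 6.1
tcp_pos: [478.1, 164.4, 71.1]
ee_rot: [-3.141, -0.001, 1.495]
ft_force: [0.4, -0.6, 0.8]
opening: -0.003
finger_force: 0.0
```

Call:
send_rows([
  [0.002, 0, 0],
  [0.002, 0, 0],
  [0.002, 0, 0],
], gripper=[0, 0, 0], yaw=[0, 0, 0])

```text
time: 6.48
tcp_pos: [478.6, 170.0, 71.3]
ee_rot: [-3.141, 0.0, 1.495]
ft_force: [-0.4, -0.2, 0.3]
opening: -0.002
finger_force: 0.4
```

```bash
python3 - <<'E'
from h import *
a=save("top","t1.png");b=save("side","s1.png")
c=lambda im,x,y,w,h:cv2.resize(im[y:y+h,x:x+w],(400,300),interpolation=cv2.INTER_CUBIC)
cv2.imwrite("pics/c1.png",np.hstack([c(a,162,180,88,66),c(b,206,125,88,66)])[...,::-1])
print(env.get_obs()["ft_force"])
E
```

```text
[-0.16385857 -0.18867362 -0.45702363]
```

View pics/c1.png

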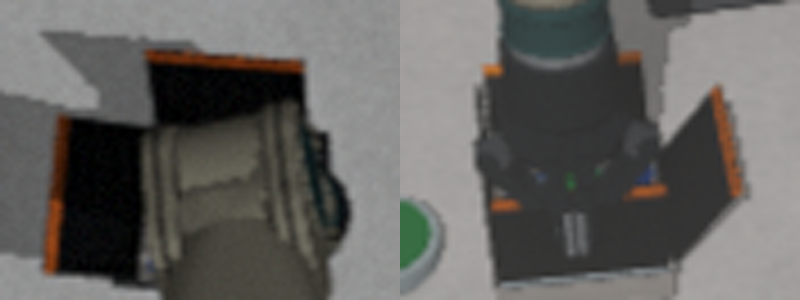

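The crop shows the right panel raised close to upright, with its orange edge now at side-crop y≈198. I'll nudge it until the stop is felt.

Call:
send_rows([
  [0.002, 0, 0],
  [0.001, 0, 0],
], gripper=[0, 0], yaw=[0, 0])

```text
time: 6.82
tcp_pos: [478.9, 173.0, 71.3]
ee_rot: [-3.142, 0.0, 1.495]
ft_force: [0.4, -0.5, 0.6]
opening: -0.001
finger_force: 0.4
```

```bash
cat > edge.py <<'E'
from h import *
x,y,w=488.7,245.2,-.076
def W(p): c,s=np.cos(w),np.sin(w); return [x+c*p[0]-s*p[1],y+s*p[0]+c*p[1],p[2]]
for a in(1.3,1.4,1.57):
  e,z=65+80*np.cos(a),30+80*np.sin(a)
  for k,P in(("L",[[60,e,z],[-60,e,z]]),("R",[[60,-e,z],[-60,-e,z]]),("F",[[e,60,z],[e,-60,z]])):
    P=[W(p) for p in P]
    print(a,k,"side crop",((proj("side",P)-[206,125])*400/88).round().tolist(),"top crop",((proj("top",P)-[162,180])*400/88).round().tolist())
E
python3 edge.py
```

```text
1.3 L side crop [[242.0, 56.0], [79.0, 71.0]] top crop [[102.0, 116.0], [86.0, 278.0]]
1.3 R side crop [[267.0, 205.0], [90.0, 223.0]] top crop [[333.0, 134.0], [319.0, 296.0]]
1.3 F side crop [[281.0, 74.0], [301.0, 177.0]] top crop [[141.0, 84.0], [301.0, 96.0]]
1.4 L side crop [[243.0, 60.0], [79.0, 75.0]] top crop [[112.0, 117.0], [96.0, 278.0]]
1.4 R side crop [[266.0, 196.0], [89.0, 213.0]] top crop [[323.0, 133.0], [308.0, 295.0]]
1.4 F side crop [[271.0, 73.0], [290.0, 176.0]] top crop [[139.0, 94.0], [300.0, 106.0]]
1.57 L side crop [[244.0, 70.0], [80.0, 85.0]] top crop [[130.0, 118.0], [114.0, 280.0]]
1.57 R side crop [[264.0, 182.0], [88.0, 199.0]] top crop [[304.0, 132.0], [290.0, 294.0]]
1.57 F side crop [[252.0, 73.0], [270.0, 177.0]] top crop [[137.0, 112.0], [298.0, 124.0]]
```

Call:
send_rows([
  [0.0015, 0, 0],
  [0.0015, 0, 0],
  [0, 0, 0],
], gripper=[0, 0, 0], yaw=[0, 0, 0])

```text
time: 7.2
tcp_pos: [478.9, 173.1, 71.4]
ee_rot: [3.141, 0.007, 1.493]
ft_force: [-2.0, -9.7, 4.1]
opening: 0.004
finger_force: 4.9
```

Call:
send_rows([
  [-0.03, 0, 0],
  [-0.03, 0, 0],
  [0, 0, -0.05],
  [0, 0, -0.05],
  [0.032, 0.04, 0],
  [0.033, 0.04, 0],
  [0.032, 0.04, 0],
  [0.033, 0.04, 0],
  [0, 0, 0.05],
  [0, 0, 0.05],
  [0, -0.012, 0],
  [0, -0.012, 0],
  [0, -0.01, 0],
  [0, -0.01, 0],
  [0, -0.008, 0],
  [0, -0.008, 0],
  [0, -0.006, 0],
  [0, 0, 0],
], gripper=[0, 0, 0, 0, 0, 0, 0, 0, 0, 0, 0, 0, 0, 0, 0, 0, 0, 0], yaw=[0, 0, 0, 0, 0, 0, 0, 0, 0, 0, 0, 0, 0, 0, 0, 0, 0, 0])

```text
time: 9.45
tcp_pos: [577.4, 238.6, 71.6]
ee_rot: [-3.141, 0.0, 1.495]
ft_force: [0.2, 0.1, 4.7]
opening: -0.001
finger_force: 2.2
```

Call:
send_rows([
  [0, -0.002, 0],
  [0, -0.002, 0],
  [0, -0.002, 0],
  [0, 0, 0],
], gripper=[0, 0, 0, 0], yaw=[0, 0, 0, 0])

```text
time: 9.95
tcp_pos: [572.8, 239.0, 72.0]
ee_rot: [3.14, -0.0, 1.495]
ft_force: [-0.4, -1.5, 7.7]
opening: 0.002
finger_force: 3.5
```

Call:
send_rows([
  [0, 0.015, 0],
  [0, 0, -0.02],
  [0, -0.008, 0],
  [0, -0.007, 0],
  [0, 0, 0],
], gripper=[0, 0, 0, 0, 0], yaw=[0, 0, 0, 0, 0])

```text
time: 10.58
tcp_pos: [570.3, 238.9, 90.2]
ee_rot: [-3.139, 0.001, 1.495]
ft_force: [-0.3, 0.6, -0.8]
opening: -0.001
finger_force: 0.0
```

Call:
send_rows([
  [0, -0.002, 0],
  [0, -0.002, 0],
  [0, 0, 0],
], gripper=[0, 0, 0], yaw=[0, 0, 0])

```text
time: 10.95
tcp_pos: [567.9, 239.3, 91.1]
ee_rot: [-3.141, 0.0, 1.495]
ft_force: [-0.5, 0.0, -0.1]
opening: -0.001
finger_force: 0.0
```

Call:
send_rows([
  [0, -0.002, 0],
  [0, -0.002, 0],
  [0, -0.002, 0],
  [0, 0, 0],
], gripper=[0, 0, 0, 0], yaw=[0, 0, 0, 0])

```text
time: 11.45
tcp_pos: [567.5, 239.4, 91.6]
ee_rot: [3.131, 0.0, 1.494]
ft_force: [12.4, -1.4, -9.5]
opening: 0.004
finger_force: 5.7
```

```bash
python3 - <<'E'
from h import *
a=save("top","t2.png");b=save("side","s2.png")
c=lambda im,x,y,w,h:cv2.resize(im[y:y+h,x:x+w],(400,300),interpolation=cv2.INTER_CUBIC)
cv2.imwrite("pics/c2.png",np.hstack([c(a,162,180,88,66),c(b,206,125,88,66)])[...,::-1])
E
```

```text
(no output)
```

View pics/c2.png

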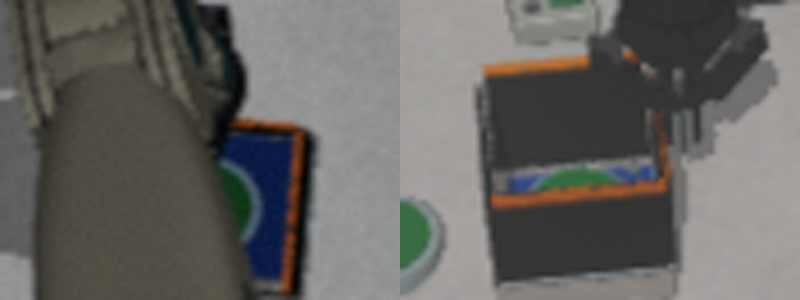

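Both the right and far panels stand upright; the right edge in the top crop runs (304,130)–(290,292), which matches 1.57. Now the left panel.

Call:
send_rows([
  [0, 0.02, 0],
  [0, 0.02, 0],
  [0, 0, -0.04],
  [0, 0, -0.04],
  [0.04, -0.028, 0],
  [0.04, -0.028, 0],
  [0.04, -0.028, 0],
  [0.04, -0.028, 0],
  [0, 0, 0.05],
  [0, 0, 0.046],
  [-0.014, 0, 0],
  [-0.014, 0, 0],
  [-0.01, 0, 0],
  [-0.01, 0, 0],
  [-0.01, 0, 0],
  [-0.008, 0, 0],
  [-0.008, 0, 0],
  [-0.006, 0, 0],
  [0, 0, 0],
], gripper=[0, 0, 0, 0, 0, 0, 0, 0, 0, 0, 0, 0, 0, 0, 0, 0, 0, 0, 0], yaw=[0, 0, 0, 0, 0, 0, 0, 0, 0, 0, 0, 0, 0, 0, 0, 0, 0, 0, 0])

```text
time: 13.92
tcp_pos: [496.1, 324.2, 74.9]
ee_rot: [-3.141, 0.001, 1.494]
ft_force: [-0.8, 0.5, -0.7]
opening: -0.003
finger_force: 0.0
```

Call:
send_rows([
  [-0.002, 0, 0],
  [-0.002, 0, 0],
  [0, 0, 0],
], gripper=[0, 0, 0], yaw=[0, 0, 0])

```text
time: 14.3
tcp_pos: [496.1, 324.1, 75.0]
ee_rot: [-3.14, -0.006, 1.497]
ft_force: [-0.8, 8.9, -3.5]
opening: 0.001
finger_force: 4.5
```

Call:
send_rows([
  [0.027, 0, 0],
  [0.027, 0, 0],
  [0, 0, -0.05],
  [0, 0, -0.05],
  [0, 0, -0.05],
  [0, 0, -0.05],
  [-0.044, 0.0017, 0],
  [-0.044, 0.0017, 0],
  [-0.044, 0.0017, 0],
  [-0.044, 0.0017, 0],
  [-0.044, 0.0017, 0],
  [-0.044, 0.0017, 0],
  [-0.044, 0.0017, 0],
  [-0.044, 0.0017, 0],
  [-0.044, 0.0017, 0],
  [-0.044, 0.0017, 0],
  [-0.044, 0.0017, 0],
  [-0.044, 0.0017, 0],
  [-0.044, 0.0017, 0],
  [0, 0, 0],
], gripper=[0, 0, 0, 0, 0, 0, 0.085, 0.085, 0.085, 0.085, 0.085, 0.085, 0.085, 0.085, 0.085, 0.085, 0.085, 0.085, 0.085, 0.085], yaw=[0, 0, 0, 0, 0.04, 0.041, 0, 0, 0, 0, 0, 0, 0, 0, 0, 0, 0, 0, 0, 0])

```text
time: 16.8
tcp_pos: [432.1, -196.0, 275.1]
ee_rot: [-3.141, 0.001, 1.41]
ft_force: [0.3, 0.5, -0.7]
opening: 0.993
finger_force: 0.0
```

Call:
send_rows([
  [0, 0, 0.05],
  [0, 0, 0.05],
  [0, 0, 0.025],
], gripper=[0.085, 0.085, 0.085], yaw=[0, 0, 0])

```text
time: 17.18
tcp_pos: [430.5, -191.4, 147.3]
ee_rot: [-3.136, -0.002, 1.415]
ft_force: [-0.0, 0.6, -1.0]
opening: 1.002
finger_force: 0.0
```

```bash
python3 - <<'E'
from h import *
a=save("top","t3.png");b=save("side","s3.png");w=save("wrist","w3.png")
c=lambda im,x,y,w,h:cv2.resize(im[y:y+h,x:x+w],(400,300),interpolation=cv2.INTER_CUBIC)
cv2.imwrite("pics/c3.png",np.vstack([np.hstack([c(a,162,180,88,66),c(b,206,125,88,66)]),np.hstack([c(w,0,0,560,420),c(b,205,200,160,120)])])[...,::-1])
for k,P in dict(blue=[524.6,-156,87.9],yellow=[516.4,-209,87.8],red=[508,-262.6,87.6],green=[499.2,-316.4,88]).items(): print(k,proj("wrist",P).round(1))
E
```

```text
blue [[409.1 152.1]]
yellow [[399.6 226.5]]
red [[391.1 291.3]]
green [[383.5 348.2]]
```

View pics/c3.png

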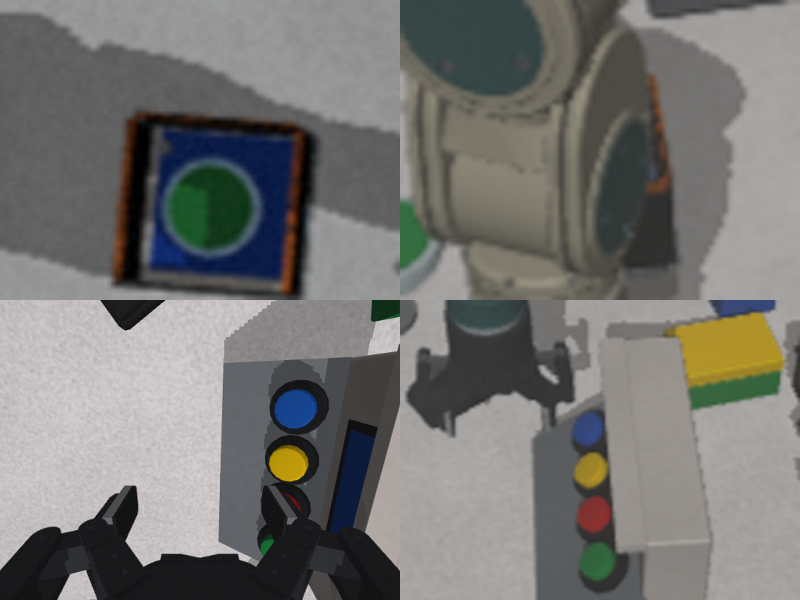

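The crop shows all three panels upright and the dish still centred at (210,207). In the wrist view yellow is at (405,228) and blue at (413,153), within 5 px of prediction. The gripper knuckles flare wide, so I check their clearance from the shade.

```bash
python3 - <<'E'
from h import *
tcp=np.array([430.5,-191.4,147.3]); cx=np.array([.988,-.156,0]); cy=np.array([.156,.988,0])
key=np.array([516.4,-209,88])
def inplane(uv,o):
    c,d=ray("side",uv); p=c+d*((o-c)@cy/(d@cy)); return ((p-o)@cx).round(1),p[2].round(1)
for n,uv in dict(tip=(264.2,250.8),knuck=(274.2,232),knuck_low=(272.2,240),ktop=(273,221)).items(): print(n,"rel tcp a,z",inplane(uv,tcp), "relative z", inplane(uv,tcp)[1]-tcp[2])
# shade front edge: side crop bottom-right picture, left end (603,337) ; front lower edge right end (617,552); housing/display
for n,uv in dict(shadeL=(205+203/2.5,200+38/2.5),shadeR=(205+217/2.5,200+252/2.5)).items():
    c,d=ray("side",uv)
    for z in(150,165,178): p=c+d*(z-c[2])/d[2]; print(n,z,((p-key)@cx).round(1),((p-key)@cy).round(1))
# top: front edge of shade in crop.png lower-left (48,425),(355,470), offset 306,175 scale 4
for uv in((48,125),(355,172)):
    for z in(165,178): p=atz("top",(306+uv[0]/4,175+uv[1]/4),z); print("top",z,((p-key)@cx).round(1),((p-key)@cy).round(1))
E
```

```text
tip rel tcp a,z (np.float64(46.7), np.float64(153.0)) relative z 5.699999999999989
knuck rel tcp a,z (np.float64(72.7), np.float64(219.7)) relative z 72.39999999999998
knuck_low rel tcp a,z (np.float64(67.3), np.float64(191.6)) relative z 44.29999999999998
ktop rel tcp a,z (np.float64(70.9), np.float64(257.3)) relative z 110.0
shadeL 150 20.3 124.1
shadeL 165 19.5 109.6
shadeL 178 18.8 97.0
shadeR 150 16.4 -140.8
shadeR 165 15.6 -150.6
shadeR 178 15.0 -159.0
top 165 17.2 93.7
top 178 15.8 94.5
top 165 18.5 -154.9
top 178 17.1 -151.8
```

Call:
send_rows([
  [0, 0, 0.04],
  [0, 0.011, 0],
  [0, 0.01, 0.01],
  [0, 0, 0],
], gripper=[0.085, 0.085, 0.085, 0.085], yaw=[0, 0, 0, 0])

```text
time: 17.82
tcp_pos: [455.3, -197.4, 101.3]
ee_rot: [3.14, 0.001, 1.414]
ft_force: [-0.5, 0.5, 0.9]
opening: 0.995
finger_force: 0.0
```

```bash
python3 - <<'E'
from h import *
b=save("side","s4.png");w=save("wrist","w4.png")
c=lambda im,x,y,w,h:cv2.resize(im[y:y+h,x:x+w],(400,300),interpolation=cv2.INTER_CUBIC)
cv2.imwrite("pics/c4.png",np.hstack([c(w,140,60,420,315),c(b,225,215,100,75)])[...,::-1])
E
```

```text
(no output)
```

View pics/c4.png

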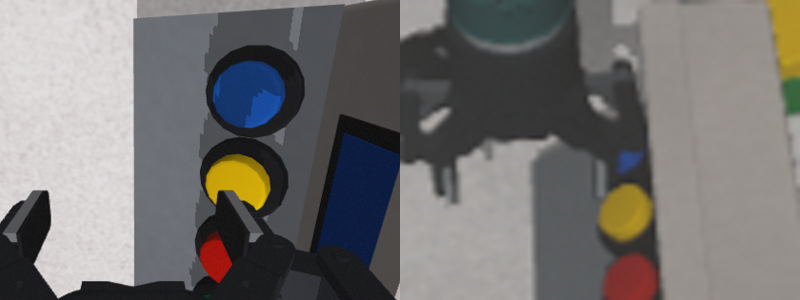

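The finger is over the yellow key (wrist crop tip ≈(225,190), side view clear of the shade). Lowering.

Call:
send_rows([
  [-0.001, -0.002, 0.008],
  [0, 0, 0.006],
  [0, 0, 0.004],
  [0, 0, 0],
], gripper=[0.085, 0.085, 0.085, 0.085], yaw=[0, 0, 0, 0])

```text
time: 18.42
tcp_pos: [450.8, -197.2, 81.8]
ee_rot: [-3.141, -0.0, 1.414]
ft_force: [0.4, 0.6, 0.2]
opening: 0.992
finger_force: 0.0
```

Call:
send_rows([
  [0, 0, 0.003],
  [0, 0, 0.003],
  [0, 0, 0],
], gripper=[0.085, 0.085, 0.085], yaw=[0, 0, 0])

```text
time: 18.8
tcp_pos: [451.1, -197.3, 76.0]
ee_rot: [-3.141, -0.0, 1.414]
ft_force: [-0.7, -0.8, 0.4]
opening: 0.997
finger_force: 0.0
```

Call:
send_rows([
  [0, 0.001, 0.003],
  [0, 0.001, 0.003],
  [0, 0, 0],
], gripper=[0.085, 0.085, 0.085], yaw=[0, 0, 0])

```text
time: 19.18
tcp_pos: [453.9, -198.0, 70.6]
ee_rot: [3.141, 0.0, 1.414]
ft_force: [-0.4, -0.2, 2.9]
opening: 0.996
finger_force: 1.2
```

Call:
send_rows([
  [0, 0.001, 0.003],
  [0, 0, 0],
], gripper=[0.085, 0.085], yaw=[0, 0])

```text
time: 19.42
tcp_pos: [455.1, -198.3, 67.7]
ee_rot: [3.14, 0.0, 1.414]
ft_force: [-0.2, 0.2, 4.7]
opening: 1.0
finger_force: 1.9
```

Call:
send_rows([
  [0, 0.001, 0.002],
  [0, 0.001, 0.002],
  [0, 0, 0],
], gripper=[0.085, 0.085, 0.085], yaw=[0, 0, 0])

```text
time: 19.8
tcp_pos: [456.7, -198.6, 65.5]
ee_rot: [3.141, 0.001, 1.414]
ft_force: [-5.4, 2.1, 17.4]
opening: 0.996
finger_force: 9.0
```

Call:
send_rows([
  [0, -0.003, -0.02],
  [0, -0.003, -0.02],
  [0.027, 0, 0],
  [0.027, 0, 0],
  [0, 0, 0],
  [0, 0, 0.015],
  [0, 0, 0.013],
  [0, 0, 0],
], gripper=[0.085, 0.085, 0.085, 0.085, 0.085, 0.085, 0.085, 0.085], yaw=[0, 0, 0, 0, 0, 0, 0, 0])

```text
time: 20.8
tcp_pos: [456.9, -143.8, 73.2]
ee_rot: [-3.137, -0.001, 1.413]
ft_force: [0.8, 0.5, -0.0]
opening: 0.991
finger_force: 0.0
```

Call:
send_rows([
  [0, 0.001, 0.003],
  [0, 0.001, 0.003],
  [0, 0.001, 0.003],
  [0, 0.001, 0.002],
  [0, 0.001, 0.002],
  [0, 0, 0],
], gripper=[0.085, 0.085, 0.085, 0.085, 0.085, 0.085], yaw=[0, 0, 0, 0, 0, 0])

```text
time: 21.55
tcp_pos: [464.4, -145.4, 64.9]
ee_rot: [3.14, 0.001, 1.414]
ft_force: [-8.1, 2.5, 19.8]
opening: 0.991
finger_force: 10.4
```

Call:
send_rows([
  [0, -0.003, -0.025],
  [0, -0.003, -0.025],
  [-0.0405, 0, 0],
  [-0.0405, 0, 0],
  [-0.0405, 0, 0],
  [-0.0405, 0, 0],
  [0, 0, 0],
  [0, 0, 0.02],
  [0, 0, 0.015],
  [0, 0, 0],
], gripper=[0.085, 0.085, 0.085, 0.085, 0.085, 0.085, 0.085, 0.085, 0.085, 0.085], yaw=[0, 0, 0, 0, 0, 0, 0, 0, 0, 0])

```text
time: 22.8
tcp_pos: [431.2, -301.9, 75.6]
ee_rot: [-3.138, -0.002, 1.415]
ft_force: [-0.3, -0.8, 0.1]
opening: 0.996
finger_force: 0.0
```

```bash
python3 - <<'E'
from h import *
o=env.get_obs();print(o["tcp_pos"],o["ft_force"])
w=save("wrist","w5.png");b=save("side","s5.png")
c=lambda im,x,y,w,h:cv2.resize(im[y:y+h,x:x+w],(400,300),interpolation=cv2.INTER_CUBIC)
cv2.imwrite("pics/c5.png",np.hstack([c(w,140,60,420,315),c(b,235,255,100,75)])[...,::-1])
E
```

```text
[ 431.21030257 -301.92283939   75.57786467] [-0.30925112 -0.84262655  0.06234002]
```

View pics/c5.png

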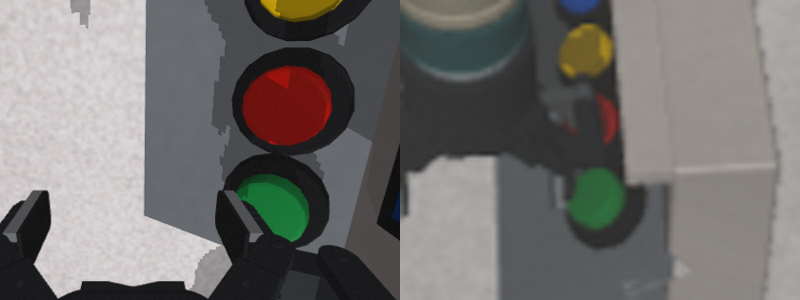

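The finger sits at the lower-left rim of the green key (wrist crop (235,195), key centre (270,205)), about 3 mm short. I'll correct that and press.

Call:
send_rows([
  [-0.002, 0.004, -0.003],
  [0, 0, 0.003],
  [0, 0.001, 0.003],
  [0, 0.001, 0.003],
  [0, 0.001, 0.003],
  [0, 0.001, 0.002],
  [0, 0, 0.001],
  [0, 0, 0],
], gripper=[0.085, 0.085, 0.085, 0.085, 0.085, 0.085, 0.085, 0.085], yaw=[0, 0, 0, 0, 0, 0, 0, 0])

```text
time: 23.9
tcp_pos: [441.1, -307.6, 66.8]
ee_rot: [3.139, 0.001, 1.414]
ft_force: [-0.9, 1.8, 9.7]
opening: 0.996
finger_force: 4.6
```

Call:
send_rows([
  [0, 0.001, 0.001],
  [0, 0, 0.001],
  [0, 0, 0],
], gripper=[0.085, 0.085, 0.085], yaw=[0, 0, 0])

```text
time: 24.28
tcp_pos: [441.5, -307.7, 66.4]
ee_rot: [3.14, 0.001, 1.414]
ft_force: [-7.3, 4.8, 21.8]
opening: 0.991
finger_force: 11.0
```

Call:
send_rows([
  [0, -0.003, -0.025],
  [0, -0.01, -0.04],
  [0, -0.02, -0.05],
  [0, -0.02, -0.05],
  [0, 0, -0.04],
  [0, 0, 0],
  [0, 0, 0],
  [0, 0, 0],
], gripper=[0.085, 0.085, 0.085, 0.085, 0.085, 0.085, 0.085, 0.085], yaw=[0, 0, 0, 0, 0, 0, 0, 0])

```text
time: 25.28
tcp_pos: [387.8, -298.1, 266.2]
ee_rot: [-3.138, -0.002, 1.414]
ft_force: [0.4, 0.0, -0.6]
opening: 0.994
finger_force: 0.0
```

```bash
python3 - <<'E'
from h import *
a=save("top","t6.png");b=save("side","s6.png")
c=lambda im,x,y,w,h:cv2.resize(im[y:y+h,x:x+w],(400,300),interpolation=cv2.INTER_CUBIC)
cv2.imwrite("pics/c6.png",np.vstack([np.hstack([c(a,162,180,88,66),c(b,206,125,88,66)]),np.hstack([c(a,0,0,560,420),c(b,0,0,560,420)])])[...,::-1])
E
```

```text
(no output)
```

View pics/c6.png

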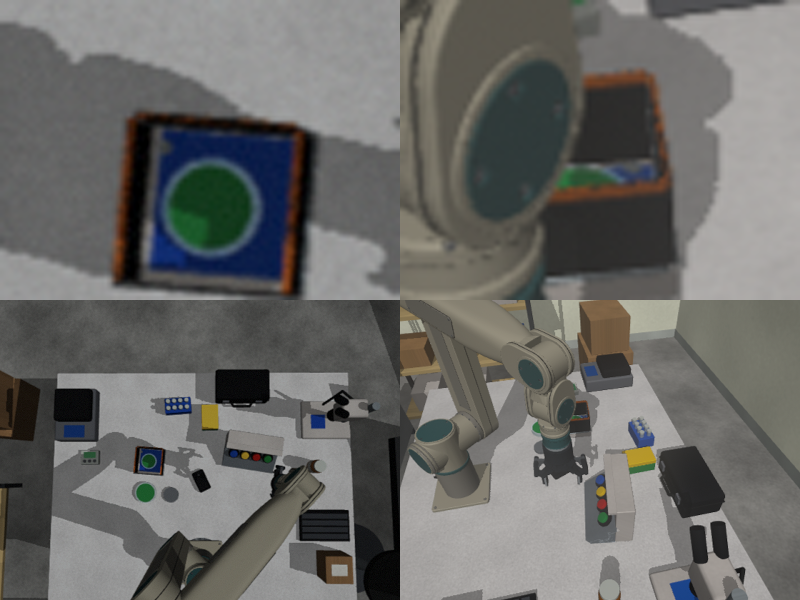

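All three panels stand upright, the dish is still at crop (210,207), the bystanders have not moved and the arm is clear. Handing in.

```bash
python3 -c "
from bench import env
print(env.sign_off())"
```

```text
the job is handed in; nothing more can be done
None
```

I folded all three panels upright, then pressed yellow, blue and green in order, each to its stop and released, and handed the job in at about 25 s; in the last pictures the dish and bystanders had not moved, but no verdict came back.

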